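# Sort tins, tint bottles and tape measure into their holders

## Task

Clear up after mixing: sort the loose things in front of the plywood holders into the pockets made for them - the two paint tins into the block with the two large round pockets, the two small tint bottles into the block with the two small round pockets, and the tape measure into the rectangular pocket. Set each one down upright, fully on its pocket's floor, without dropping it, and leave the computer mouse and the tin with the pouring lid where they are.

Things in the scene. Friction and masses are not known exactly. Their poses are not given: they have to be found in the camera images.
- tin_1: small closed paint tin, an upright cylinder 68 mm in diameter and 82 mm tall with a flat metal lid; one of two like it. Grasp round the body. Origin: centre of its underside; z up. About 0.3 kg. Stands on the bench.
- tin_2: small closed paint tin, an upright cylinder 68 mm in diameter and 82 mm tall with a flat metal lid; one of two like it. Grasp round the body. Origin: centre of its underside; z up. About 0.3 kg. Stands on the bench.
- bottle_1: small white tint bottle with a purple screw cap, a round body 48 mm in diameter, 95 mm tall to the top of the cap (the body narrows above about 60 mm, the cap is 30 mm in diameter); one of two like it. Grasp round the body. Origin: centre of its underside; z up. About 0.11 kg. Stands on the bench.
- bottle_2: small white tint bottle with a purple screw cap, a round body 48 mm in diameter, 95 mm tall to the top of the cap (the body narrows above about 60 mm, the cap is 30 mm in diameter); one of two like it. Grasp round the body. Origin: centre of its underside; z up. About 0.11 kg. Stands on the bench.
- measure: yellow and black tape measure standing on its edge, 35 mm thick along its x, 72 mm long along its y (solid case from y -30 to +36 mm), 64 mm tall. Grasp across the 35 mm thickness. Origin: centre of its underside; z up. About 0.18 kg. Stands on the bench turned up to 40 degrees.
- tin_holder: holder for the two tins: block 104 mm (x) by 204 mm (y) with two LARGE round pockets, each 84 mm in diameter, centred at y = -50 and +50 mm, x = 0. Plain plywood, fixed to the bench, 26 mm high; pocket floor 8 mm above the bench, pocket 18 mm deep. Origin: centre of the underside; z up; yaw varies.
- bottle_holder: holder for the two tint bottles: block 84 mm (x) by 164 mm (y) with two SMALL round pockets, each 64 mm in diameter, centred at y = -40 and +40 mm, x = 0. Plain plywood, fixed to the bench, 26 mm high; pocket floor 8 mm above the bench, pocket 18 mm deep. Origin: centre of the underside; z up; yaw varies.
- measure_holder: holder for the tape measure: block 84 mm (x) by 124 mm (y) with one rectangular pocket at its centre, 52 mm along x by 90 mm along y; the measure's length lies along y, either way round. Plain plywood, fixed to the bench, 26 mm high; pocket floor 8 mm above the bench, pocket 18 mm deep. Origin: centre of the underside; z up; yaw varies.
- mouse: bystander: black cordless computer mouse lying on the bench near its front edge, left of the middle, 103 x 62 mm, 32 mm high. Leave it alone. Origin: centre of its underside.
- lever_tin: bystander: paint tin with a black pouring lid and a red thumb lever, 84 x 76 mm, 113 mm tall, standing on the bench at the left. Leave it alone. Origin: centre of its underside.
Not all that is in view belongs to the job. Leave any blue or orange look-alike of the bottle_2 alone.

How it is judged (in metres and radians):
At the end, for the whole second after the job is handed in: One tin in each large round pocket, one tint bottle in each small round pocket (12 mm of its centre along the holder's x and y), the tape measure in the rectangular one (14 mm); each on the pocket floor (4 mm), upright (0.08 rad) and still (((x of tin_1 in the frame of tin_holder between -0.012 and 0.012 m and y of tin_1 in the frame of tin_holder between -0.062 and -0.038 m and x of tin_2 in the frame of tin_holder between -0.012 and 0.012 m and y of tin_2 in the frame of tin_holder between 0.038 and 0.062 m) or (x of tin_2 in the frame of tin_holder between -0.012 and 0.012 m and y of tin_2 in the frame of tin_holder between -0.062 and -0.038 m and x of tin_1 in the frame of tin_holder between -0.012 and 0.012 m and y of tin_1 in the frame of tin_holder between 0.038 and 0.062 m)) and z of tin_1 in the frame of tin_holder between 0.004 and 0.012 m and angle between each of tin_1, tin_2, bottle_1, bottle_2, measure's own z axis and vertical below 0.08 rad and linear speed of each of tin_1, tin_2, bottle_1, bottle_2, measure below 0.02 m/s and z of tin_2 in the frame of tin_holder between 0.004 and 0.012 m and ((x of bottle_1 in the frame of bottle_holder between -0.012 and 0.012 m and y of bottle_1 in the frame of bottle_holder between -0.052 and -0.028 m and x of bottle_2 in the frame of bottle_holder between -0.012 and 0.012 m and y of bottle_2 in the frame of bottle_holder between 0.028 and 0.052 m) or (x of bottle_2 in the frame of bottle_holder between -0.012 and 0.012 m and y of bottle_2 in the frame of bottle_holder between -0.052 and -0.028 m and x of bottle_1 in the frame of bottle_holder between -0.012 and 0.012 m and y of bottle_1 in the frame of bottle_holder between 0.028 and 0.052 m)) and z of bottle_1 in the frame of bottle_holder between 0.004 and 0.012 m and z of bottle_2 in the frame of bottle_holder between 0.004 and 0.012 m and x of measure in the frame of measure_holder between -0.014 and 0.014 m and y of measure in the frame of measure_holder between -0.014 and 0.014 m and z of measure in the frame of measure_holder between 0.004 and 0.012 m); the robot touches nothing.
It fails at once if a tin, a tint bottle or the tape measure is let go of in mid-air (underside over 45 mm above the bench, no finger on it) ((height (world z) of tin_1 above 0.045 m and contact force between tin_1 and the fingers below 0.01 N) or (height (world z) of tin_2 above 0.045 m and contact force between tin_2 and the fingers below 0.01 N) or (height (world z) of bottle_1 above 0.045 m and contact force between bottle_1 and the fingers below 0.01 N) or (height (world z) of bottle_2 above 0.045 m and contact force between bottle_2 and the fingers below 0.01 N) or (height (world z) of measure above 0.045 m and contact force between measure and the fingers below 0.01 N)).
It fails at once if the computer mouse is shoved more than 30 mm (distance of mouse from where it was at the start of the episode above 0.03 m).
It fails at once if the tin with the pouring lid is shoved more than 30 mm (distance of lever_tin from where it was at the start of the episode above 0.03 m).
It also fails if it takes over 112 s, if anything falls off the work surface, if the arm or the gripper's body presses on something with over 40 N, if the wrist force passes 120 N, or if a joint passes its speed limit or range.

## Robot

A 6-joint arm with a two-finger parallel gripper is mounted at the origin on a cart in front of the work surface, level with it; the furniture and walls round the work are solid. World frame = base frame: x ahead of the robot, y to its left, z up, the work surface at z = 0. Lengths are in mm, angles in rad, forces in N, time in s.
With the tool pointing down it reaches from about 225 to 725 mm from the base axis. Payload 3.1 kg.
Tool frame: the origin (TCP) lies midway between the tips of the shut fingers; the grasp point (between the pads) lies 19 mm behind it; z points along the fingers, y is the line along which they close (so a half turn about z gives the same grasp; the last joint's range is limited). The gripper opens to 85 mm and grips with 20 to 120 N. Pads are 22 mm wide; open, the fingers measure 114 mm over their backs; the gripper's body (76 mm by 85 mm) begins 54 mm behind the grasp point. The pads swing forward as they close: fully open they stand 13 mm farther back than shut.
Start: joints at [0.992, 0.048, 0.099, 1.622, 0, 1.443], TCP at [228.741, 472.541, 231.312] pointing down, gripper open.
Joint ranges: [-2.91, 2.91], [-0.99, 1.94], [-1.21, 1.42], [-2.12, 2.29], [-1.49, 1.47], [-3.14, 3.14]. Speed limits (rad/s): [2.79, 2.79, 3.14, 3.14, 3.14, 3.14].

## Interface

Orientations are given as a rotation vector (axis times angle).
In Python, from cell import arm gives the robot as it stands.
- The arm moves only by the shell command python3 -m crank 'ROWS' [OPENING] [FORCE]. ROWS is JSON, a list of rows, each a list of 6 numbers: the shift along the tool's x, y, z in units of 40 mm (1.0 is 40 mm), then the turn, a rotation vector about the tool's x, y, z in rad. A call has exactly 8 rows; each row shifts and turns the commanded pose from where the row before left it, along the tool's axes as they then stand; what a row does not reach is not made up. A row lasts 1/12 s, in which the tool goes at most 41.7 mm and 7.16 degrees, less where a joint would pass 70% of its speed; a pose out of reach is approached as far as the arm can. A call is refused whole if a number of a shift passes 1 or a number of a turn 0.125, either way. A call with a gripper value outside its range is refused whole. OPENING is the opening, from -1 (shut) to 1 (fully open), set as the call begins (- or left out, the last holds). The fingers move at their own pace and stop on an object; FORCE is the grip in N (left out, the last holds). Time passes only in rows, so rows that do not move let the fingers close, or fill a call up. It gives the time, the measured TCP pose, the force, the opening and the grip force at its end, in the units of the state.
- arm.sense(): the state, without advancing time (a new reading comes with each control period).
- arm.grab_frame(name): name is "side" or "top"; returns (picture, depth): 480x640x3 uint8, red, green, blue; 480x640 float32, mm along the optical axis (not along the pixel's ray), 0 where there is no reading.
- arm.camera_model(name): a dict with "fovy" (degrees; the focal length in pixels is half the picture's height over the tangent of half this angle, whatever the lens; pixels are square), "cx", "cy" (the principal point, pixels), "cam_to_world" (4x4, takes a point from camera to world coordinates). Camera axes: x right, y down, z forward; pixel columns grow to the right and rows downward; lengths in mm; the calibration is good to about 2 mm. A picture is of the moment at which its call begins. camera_model takes no time and is no camera call.
- arm.finish_job(): hands the job in; it is judged then, once.
The state is a dict: "clock": time; "joint_pos": joint angles; "joint_vel": joint speeds; "effort": joint torques, N m; "tcp_pos": TCP position; "ee_rot": TCP orientation; "force": force on the tool from outside, world axes, zero at the start; "ft_torque": the same for the moment, N m; "width": finger opening in mm; "grasp_force": force on a finger pad.
Only numpy, scipy, OpenCV 4.12 (cv2) and the standard library are available. Lean on these libraries where they do the work, as an engineer would, in place of code of your own. Each camera call takes 0.05 s, during which the arm holds its last target. There are 200 camera calls.

## Working session

There is one attempt and no reset: what is moved stays moved. The work goes in short steps, Python scripts to look and compute and a shell command to move; the robot and the scene stay as the last step left them, time stands still between calls to the robot, and variables do not carry over. Pictures are saved under pics/ and viewed, at most 14 in all, crops included, and the job is handed in when it is done.

```bash
ls; mkdir -p pics; python3 - <<'E'
from cell import arm
import cv2,numpy as np
for n in("top","side"):
    p,d=arm.grab_frame(n); cv2.imwrite(f"pics/{n}0.png",p[:,:,::-1]); np.savez(f"{n}0.npz",p=p,d=d)
    print(n,arm.camera_model(n),(d>0).mean())
print(arm.sense())
E
```

```text
pics
top {'fovy': 57.20962228908501, 'cx': 320.7863168499931, 'cy': 234.71148934624736, 'cam_to_world': array([[ 7.68070270e-02, -9.71879064e-01,  2.22602259e-01,
         2.41240041e+02],
       [-9.97028529e-01, -7.35461620e-02,  2.29145118e-02,
         4.83812534e+01],
       [-5.89859246e-03, -2.23700798e-01, -9.74640015e-01,
         1.06934744e+03],
       [ 0.00000000e+00,  0.00000000e+00,  0.00000000e+00,
         1.00000000e+00]])} 0.9961783854166667
side {'fovy': 57.61445499545321, 'cx': 318.3906577089327, 'cy': 236.4044854849886, 'cam_to_world': array([[-8.98927071e-01,  2.18932107e-01, -3.79471809e-01,
         8.69023650e+02],
       [ 4.38061060e-01,  4.37891370e-01, -7.85081942e-01,
         9.21143627e+02],
       [-5.71221362e-03, -8.71963233e-01, -4.89538038e-01,
         5.70465946e+02],
       [ 0.00000000e+00,  0.00000000e+00,  0.00000000e+00,
         1.00000000e+00]])} 0.9956705729166667
{'clock': 0.1, 'joint_pos': array([9.92217121e-01, 4.86872331e-02, 9.77428600e-02, 1.62200370e+00,
       1.01375045e-06, 1.44303103e+00]), 'joint_vel': array([-0.00080121, -0.00040873,  0.00182004, -0.00028956,  0.00016652,
        0.00064298]), 'effort': array([ 3.44369662e-03, -3.39852118e+01,  3.20934999e+01,  1.57985132e-02,
       -6.93497918e-05,  7.50342934e-06]), 'tcp_pos': array([228.4294627 , 472.08157731, 230.22289305]), 'ee_rot': array([-0.70198861, -3.06139261,  0.00317004]), 'force': array([-0.26577771,  0.15792477, -0.21102604]), 'ft_torque': array([-0.01352336,  0.06951616, -0.0234092 ]), 'grasp_force': 0.0, 'width': 85.33827380283768}
```

View pics/top0.png

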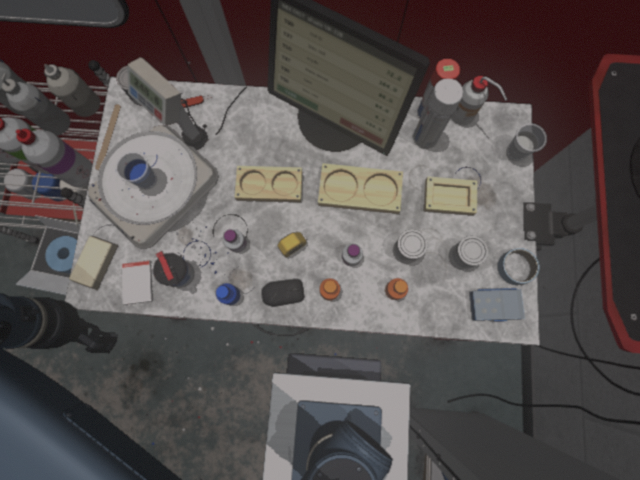

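View pics/side0.png

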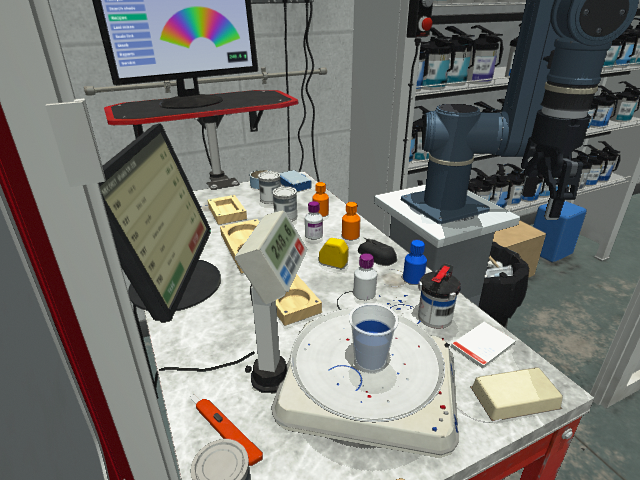

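The top view shows purple-capped bottles at (233,238) and (353,253), and the measure at (291,243). The tins are at (411,247) and (471,252). The holders are at (268,184) for bottles, (361,188) for tins and (451,196) for the measure.

Things that could be mistaken for these:
- **Bottles:** blue (227,293), orange (330,288) and (397,288)
- **Tins:** open tin or roll at (519,266), glass (527,143), lever tin (171,268)
- **Measure:** mouse (283,292), sponge (93,260)

I'm choosing the purple caps, the two flat closed grey lids, and the yellow block.

```bash
cat > vis.py <<'E'
import cv2,numpy as np
from cell import arm
def model(n):
    m=arm.camera_model(n); return m,240/np.tan(np.radians(m['fovy']/2))
def cloud(n,d):
    m,f=model(n); v,u=np.mgrid[:480,:640]
    c=np.stack([(u-m['cx'])/f*d,(v-m['cy'])/f*d,d],-1); T=m['cam_to_world']
    return c@T[:3,:3].T+T[:3,3]
def ray(n,uv,z):
    m,f=model(n); T=m['cam_to_world']; uv=np.atleast_2d(uv).astype(float)
    r=np.c_[(uv[:,0]-m['cx'])/f,(uv[:,1]-m['cy'])/f,np.ones(len(uv))]@T[:3,:3].T
    return T[:3,3]+r*((z-T[2,3])/r[:,2])[:,None]
def blob(n,mask,uv):
    k,l,s,c=cv2.connectedComponentsWithStats(mask.astype(np.uint8))
    near=[i for i in range(1,k) if s[i,4]>15]
    i=min(near,key=lambda i:np.hypot(*(c[i]-uv))); return l==i
def outline(n,b,z):
    c=max(cv2.findContours(b.astype(np.uint8),cv2.RETR_EXTERNAL,cv2.CHAIN_APPROX_NONE)[0],key=len)[:,0]
    return ray(n,c,z)[:,:2].astype(np.float32)
E
python3 - <<'E'
from vis import *
z=np.load('top0.npz');p,d=z['p'],z['d'];W=cloud('top',d);H=W[...,2]
hsv=cv2.cvtColor(p,cv2.COLOR_RGB2HSV);h,s,v=[hsv[...,i].astype(int) for i in range(3)]
print('bench z',np.median(H[210:230,300:400]))
for nm,uv in(('tinA',(411,244)),('tinB',(471,250)),('ring',(519,266))):
    b=blob('top',(H>74)&(H<92),uv); o=outline('top',b,82); print(nm,cv2.minEnclosingCircle(o),W[b].mean(0),b.sum())
for nm,uv in(('botL',(233,238)),('botR',(353,253)),('blue',(227,293)),('or1',(330,288)),('or2',(397,288))):
    b=blob('top',(H>85)&(H<105),uv); o=outline('top',b,95); print(nm,cv2.minEnclosingCircle(o),W[b].mean(0),b.sum())
for nm,uv in(('bh',(268,184)),('th',(361,188)),('mh',(451,196))):
    b=blob('top',(h>15)&(h<35)&(s>60)&(v>120)&(H<40),uv); print(nm,cv2.minAreaRect(outline('top',b,26)),b.sum())
    wx=outline('top',(b&(H>19)),26); print('  top',cv2.minAreaRect(wx))
b=blob('top',(h>15)&(h<35)&(s>110)&(v>60)&(H>40),(291,243));print('meas yellow',cv2.minAreaRect(outline('top',b,64)),b.sum())
b=blob('top',(H>54)&(H<75),(291,243));print('meas top',cv2.minAreaRect(outline('top',b,64)),np.percentile(H[b],[5,50,95]))
b=blob('top',(H>20)&(H<75),(291,243));print('meas all',cv2.minAreaRect(W[b][:,:2].astype(np.float32)))
for nm,uv in(('mouse',(283,292)),('lever',(171,268))):
    b=blob('top',(H>15),uv);q=W[b];print(nm,q.min(0),q.max(0))
cv2.imwrite('pics/crop1.png',cv2.resize(p[155:310,205:540][:,:,::-1],None,fx=2.38,fy=2.38,interpolation=cv2.INTER_CUBIC))
E
```

```text
bench z -0.866517889440729
tinA ((461.8495178222656, -138.3047332763672), 34.4316520690918) [ 462.19169459 -138.2568814    80.72838939] 689
tinB ((456.2176818847656, -274.75238037109375), 35.433475494384766) [ 457.11383307 -275.50289024   80.65286923] 708
ring ((456.2176818847656, -274.75238037109375), 35.433475494384766) [ 457.11383307 -275.50289024   80.65286923] 708
botL ((447.4901123046875, 278.60357666015625), 14.970758438110352) [447.48739418 278.43523512  94.60663333] 131
botR ((433.9361877441406, -4.272493839263916), 14.904443740844727) [434.38177955  -3.79233162  94.73801179] 130
blue ((318.96160888671875, 279.2668151855469), 15.25102710723877) [319.13298324 279.56540692  94.51805408] 140
or1 ((349.16314697265625, 43.136478424072266), 14.537870407104492) [349.07127851  43.18774471  94.86768133] 130
or2 ((361.0456848144531, -112.22792053222656), 15.045636177062988) [ 360.98277565 -112.20416307   94.34231268] 134
bh ((601.8153686523438, 213.4842529296875), (79.25736999511719, 162.50022888183594), 2.636033773422241) 1686
  top ((601.7979125976562, 213.86297607421875), (79.25736
[... 341 characters left out ...]
899017333984), 13.532179832458496) 176
  top ((598.6796875, -291.57635498046875), (19.829971313476562, 46.69540023803711), 74.85064697265625)
meas yellow ((448.99169921875, 142.30072021484375), (30.512290954589844, 57.015403747558594), 38.803184509277344) 284
meas top ((449.2646179199219, 144.1235809326172), (34.541072845458984, 46.72536849975586), 38.79872131347656) [55.40843341 62.05928022 65.94310459]
meas all ((452.41986083984375, 141.77047729492188), (35.50225830078125, 66.05648803710938), 38.20267105102539)
mouse [241.24004088  48.38125335  15.00534495] [ 368.7695316   203.03982048 1069.34743693]
lever [241.24004088  48.38125335  15.03358242] [ 400.1443093   449.01509691 1069.34743693]
```

View pics/crop1.png

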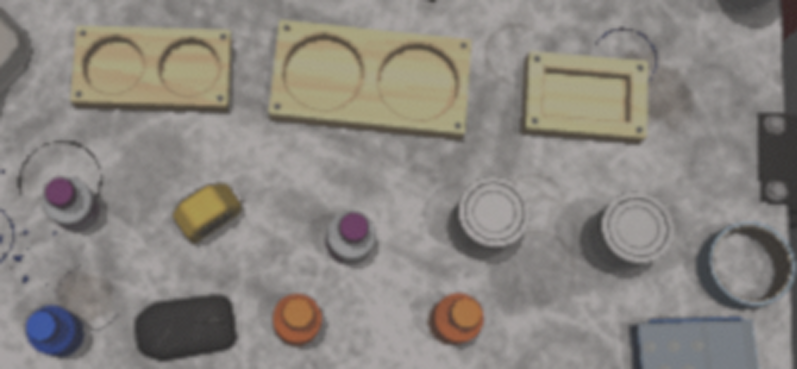

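The crop confirms the choice. Crop pixels: purple caps (60,192) and (353,228), closed lids (492,213) and (637,229), yellow measure (207,208). The open ring (747,263) is not a tin. Next I'll refine the holder poses and check for obstacles.

```bash
cat > go.py <<'E'
import sys,numpy as np
from cell import arm
from scipy.spatial.transform import Rotation as R
s=arm.sense(); M=R.from_rotvec(s['ee_rot']).as_matrix(); p=np.array(s['tcp_pos'])
print('t %.2f'%s['clock'],'p',p.round(1),'ytool deg %.2f'%np.degrees(np.arctan2(M[1,1],M[0,1])),'tilt',M[:2,2].round(4),'w %.1f g %.1f'%(s['width'],s['grasp_force']),'F',np.array(s['force']).round(1),'q6 %.2f'%s['joint_pos'][5])
# args: x,y,z,yawdeg(tool y) per waypoint; shifts are for AFTER the turn
for a in sys.argv[1:]:
    x,y,z,w=map(float,a.split(','))
    r=np.radians(w); c=[np.cos(r),np.sin(r),0]; zt=[0,0,-1]
    T=np.c_[np.cross(c,zt),c,zt]
    best=(R.from_matrix(M).inv()*R.from_matrix(T)).as_rotvec()
    print(a,'turn',best.round(3),'shift units',(T.T@(np.array([x,y,z])-p)/40).round(3)); M,p=T,np.array([x,y,z])
E
python3 - <<'E'
from vis import *
z=np.load('top0.npz');p,d=z['p'],z['d'];W=cloud('top',d);H=W[...,2]
X,Y=W[...,0],W[...,1]
for nm,uv,L in(('bh',(268,184),(84,164)),('th',(361,188),(104,204)),('mh',(451,196),(84,124))):
    m=(H>15)&(H<36)&(abs(X-605)<90); b=blob('top',cv2.morphologyEx(m.astype(np.uint8),cv2.MORPH_OPEN,np.ones((3,3))),uv); print(nm,cv2.minAreaRect(outline('top',b,26)),W[b].mean(0),b.sum())
for y in range(-330,340,50):
    k=(abs(Y-y)<30)&(H>70)&(X>520)&(X<900); print(y,X[k].min().round() if k.any() else None, H[k][X[k].argmin()].round() if k.any() else '')
E
python3 go.py 450,142,120,38.8
```

```text
bh ((603.3575439453125, 215.258056640625), (87.28507232666016, 164.81883239746094), 2.480372905731201) [603.74868487 215.9800497   25.54777357] 1277
th ((608.6527099609375, -15.393638610839844), (203.93536376953125, 107.55314636230469), 88.02861785888672) [608.8850478  -16.08968918  25.47094471] 1752
mh ((606.0343017578125, -240.3269500732422), (126.31376647949219, 87.13727569580078), 89.09919738769531) [ 606.03014451 -241.39904569   25.48375195] 1049
-330 783.0 185.0
-280 793.0 185.0
-230 745.0 125.0
-180 735.0 147.0
-130 738.0 199.0
-80 695.0 71.0
-30 712.0 71.0
20 735.0 71.0
70 761.0 71.0
120 782.0 71.0
170 808.0 72.0
220 835.0 76.0
270 None 
320 None 
t 0.10 p [228.4 472.1 230.2] ytool deg 64.17 tilt [-0.0012 -0.0018] w 85.3 g 0.0 F [-0.3  0.2 -0.2] q6 1.44
450,142,120,38.8 turn [-0.002  0.     0.443] shift units [-9.902 -0.854  2.756]
```

```bash
python3 -m crank '[[0,0,0,0,0,0.111],[0,0,0,0,0,0.111],[0,0,0,0,0,0.111],[0,0,0,0,0,0.11],[-0.825,-0.071,0,0,0,0],[-0.825,-0.071,0,0,0,0],[-0.825,-0.071,0,0,0,0],[-0.825,-0.071,0,0,0,0]]' 1 40 && python3 -m crank '[[-0.825,-0.071,0.2,0,0,0],[-0.825,-0.071,0.3,0,0,0],[-0.825,-0.071,0.35,0,0,0],[-0.825,-0.071,0.38,0,0,0],[-0.825,-0.071,0.38,0,0,0],[-0.825,-0.071,0.38,0,0,0],[-0.825,-0.071,0.38,0,0,0],[-0.825,-0.071,0.38,0,0,0]]' && python3 go.py 450,142,20,38.8
```

```text
clock: 0.77
tcp_pos: [302.7, 361.3, 230.6]
ee_rot: [-1.356, -2.834, 0.002]
force: [0.9, -0.4, -0.8]
width: 85.1
grasp_force: 0.0
clock: 1.43
tcp_pos: [450.4, 140.9, 120.1]
ee_rot: [-1.358, -2.832, 0.0]
force: [0.6, 0.5, 0.5]
width: 85.6
grasp_force: 0.0
t 1.43 p [450.4 140.9 120.1] ytool deg 38.78 tilt [-0.0007  0.    ] w 85.6 g 0.0 F [0.6 0.5 0.5] q6 1.05
450,142,20,38.8 turn [-0.001 -0.    -0.   ] shift units [0.028 0.008 2.502]
```

```bash
python3 -m crank '[[0.03,0,0.4,0,0,0],[0,0,0.45,0,0,0],[0,0,0.45,0,0,0],[0,0,0.4,0,0,0],[0,0,0.35,0,0,0],[0,0,0.25,0,0,0],[0,0,0.2,0,0,0],[0,0,0,0,0,0]]' 1 40 && python3 -m crank '[[0,0,0,0,0,0],[0,0,0,0,0,0],[0,0,0,0,0,0],[0,0,0,0,0,0],[0,0,0,0,0,0],[0,0,0,0,0,0],[0,0,0,0,0,0],[0,0,0,0,0,0]]' -1 45 && python3 -m crank '[[0,0,0,0,0,0],[0,0,0,0,0,0],[0,0,-0.3,0,0,0],[0,0,-0.5,0,0,0],[0,0,-0.6,0,0,0],[0,0,-0.7,0,0,0],[0,0,-0.7,0,0,0],[0,0,-0.7,0,0,0]]' && python3 go.py 596,-240,150,0 606,-240.5,60,-0.9 606,-240.5,29,-0.9
```

```text
clock: 2.1
tcp_pos: [447.7, 143.2, 19.2]
ee_rot: [-1.356, -2.83, 0.004]
force: [-0.2, 0.1, 0.1]
width: 85.0
grasp_force: 0.0
clock: 2.77
tcp_pos: [450.5, 143.7, 22.4]
ee_rot: [1.357, 2.831, 0.002]
force: [0.3, 0.2, 4.5]
width: 33.5
grasp_force: 45.6
clock: 3.43
tcp_pos: [448.1, 143.2, 160.9]
ee_rot: [-1.357, -2.83, 0.003]
force: [0.9, -0.3, -1.9]
width: 33.5
grasp_force: 45.0
t 3.43 p [448.1 143.2 160.9] ytool deg 38.79 tilt [-0.0034 -0.0006] w 33.5 g 45.0 F [ 0.9 -0.3 -1.9] q6 1.06
596,-240,150,0 turn [-0.003 -0.001  0.677] shift units [-9.58   3.696  0.274]
606,-240.5,60,-0.9 turn [0.    0.    0.016] shift units [-0.009  0.25   2.25 ]
606,-240.5,29,-0.9 turn [0. 0. 0.] shift units [0.    0.    0.775]
```

```bash
python3 -m crank '[[0,0,0,0,0,0.115],[0,0,0,0,0,0.115],[0,0,0,0,0,0.115],[0,0,0,0,0,0.116],[0,0,0,0,0,0.116],[0,0,0,0,0,0.116],[-0.4,0.15,0,0,0,0],[-0.7,0.27,0,0,0,0]]' && python3 -m crank '[[-0.75,0.3,0,0,0,0],[-0.75,0.3,0,0,0,0],[-0.75,0.3,0,0,0,0],[-0.75,0.3,0,0,0,0],[-0.75,0.3,0,0,0,0],[-0.75,0.3,0,0,0,0],[-0.75,0.3,0,0,0,0],[-0.75,0.3,0,0,0,0]]' && python3 -m crank '[[-0.7,0.3,0.2,0,0,0],[-0.7,0.3,0.3,0,0,0],[-0.6,0.3,0.3,0,0,0],[-0.4,0.22,0.3,0,0,0],[-0.2,0.1,0.3,0,0,0],[0,0,0.3,0,0,0],[0,0,0,0,0,0],[0,0,0,0,0,0]]' && python3 go.py 606,-240.5,60,-0.9 606,-240.5,31,-0.9
python3 - <<'E'
from vis import *
p,d=arm.grab_frame("side"); cv2.imwrite("pics/s1.png",p[:,:,::-1])
E
```

```text
clock: 4.1
tcp_pos: [464.0, 100.6, 159.8]
ee_rot: [-2.232, -2.206, 0.003]
force: [2.0, 0.2, -1.1]
width: 33.8
grasp_force: 45.0
clock: 4.77
tcp_pos: [557.0, -143.6, 159.6]
ee_rot: [-2.237, -2.201, 0.002]
force: [1.1, -0.5, -0.6]
width: 33.4
grasp_force: 45.0
clock: 5.43
tcp_pos: [603.2, -245.1, 91.4]
ee_rot: [-2.235, -2.201, 0.002]
force: [-0.6, -0.3, -1.2]
width: 33.5
grasp_force: 45.1
t 5.43 p [ 603.2 -245.1   91.4] ytool deg -0.86 tilt [-0.0042  0.0028] w 33.5 g 45.1 F [-0.6 -0.3 -1.2] q6 1.10
606,-240.5,60,-0.9 turn [-0.004 -0.003  0.001] shift units [0.116 0.068 0.784]
606,-240.5,31,-0.9 turn [0. 0. 0.] shift units [0.    0.    0.725]
```

View pics/s1.png

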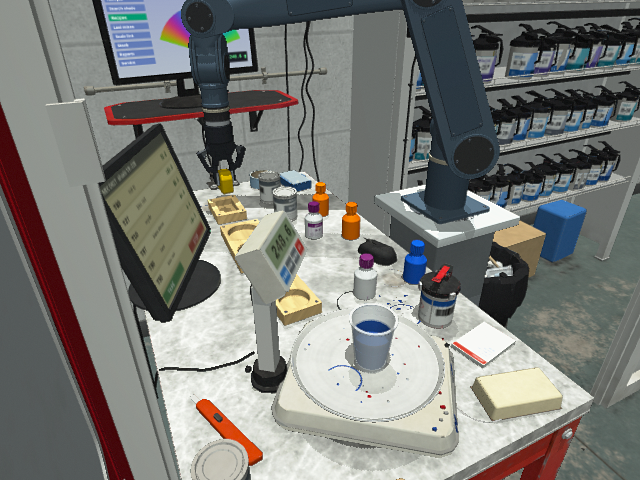

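The side view shows the measure held at (226,180), above its holder at (226,208), with nothing in the way. I'll lower it now.

```bash
python3 -m crank '[[0.116,0.068,0.2,0,0,0],[0,0,0.3,0,0,0],[0,0,0.3,0,0,0],[0,0,0.2,0,0,0],[0,0,0.15,0,0,0],[0,0,0.1,0,0,0],[0,0,0.05,0,0,0],[0,0,0,0,0,0]]' && python3 -m crank '[[0,0,0.04,0,0,0],[0,0,0.04,0,0,0],[0,0,0.04,0,0,0],[0,0,0.03,0,0,0],[0,0,0,0,0,0],[0,0,0,0,0,0],[0,0,0,0,0,0],[0,0,0,0,0,0]]' && python3 go.py 606,-240.5,31,-0.9
```

```text
clock: 6.15
tcp_pos: [607.3, -242.4, 40.6]
ee_rot: [-2.239, -2.203, 0.001]
force: [0.5, 0.2, -1.2]
width: 33.3
grasp_force: 45.1
clock: 6.82
tcp_pos: [607.8, -242.5, 35.5]
ee_rot: [2.239, 2.203, 0.0]
force: [0.6, -0.2, -2.0]
width: 33.3
grasp_force: 45.1
t 6.82 p [ 607.8 -242.5   35.5] ytool deg -0.92 tilt [ 0.0002 -0.0001] w 33.3 g 45.1 F [ 0.6 -0.2 -2. ] q6 1.10
606,-240.5,31,-0.9 turn [ 0.  0. -0.] shift units [ 0.05  -0.045  0.111]
```

```bash
python3 -m crank '[[0,-0.04,0.03,0,0,0],[0,0,0.03,0,0,0],[0,0,0.03,0,0,0],[0,0,0.03,0,0,0],[0,0,0,0,0,0],[0,0,0,0,0,0],[0,0,0,0,0,0],[0,0,0,0,0,0]]' && python3 go.py
```

```text
clock: 7.48
tcp_pos: [606.1, -242.5, 30.5]
ee_rot: [2.239, 2.204, 0.0]
force: [-0.5, 0.5, -1.4]
width: 33.7
grasp_force: 45.1
t 7.48 p [ 606.1 -242.5   30.5] ytool deg -0.91 tilt [0. 0.] w 33.7 g 45.1 F [-0.5  0.5 -1.4] q6 1.10
```

```bash
python3 -m crank '[[0,0,0.025,0,0,0],[0,0,0.025,0,0,0],[0,0,0,0,0,0],[0,0,0,0,0,0],[0,0,0,0,0,0],[0,0,0,0,0,0],[0,0,0,0,0,0],[0,0,0,0,0,0]]' && python3 go.py
```

```text
clock: 8.15
tcp_pos: [606.1, -242.5, 30.5]
ee_rot: [2.239, 2.203, 0.0]
force: [-2.8, 2.2, 5.9]
width: 33.6
grasp_force: 46.0
t 8.15 p [ 606.1 -242.5   30.5] ytool deg -0.91 tilt [ 0.0006 -0.0005] w 33.6 g 46.0 F [-2.8  2.2  5.9] q6 1.10
```

The contact height is the grasp height plus 8 mm, so the measure is on the pocket floor. Release and go up.

```bash
python3 -m crank '[[0,0,0,0,0,0],[0,0,0,0,0,0],[0,0,0,0,0,0],[0,0,0,0,0,0],[0,0,-0.1,0,0,0],[0,0,-0.3,0,0,0],[0,0,-0.5,0,0,0],[0,0,-0.6,0,0,0]]' 1 && python3 -m crank '[[0,0,-0.7,0,0,0],[0,0,-0.7,0,0,0],[0,0,-0.3,0,0,0],[0,0,0,0,0,0],[0,0,0,0,0,0],[0,0,0,0,0,0],[0,0,0,0,0,0],[0,0,0,0,0,0]]' && python3 go.py 461.5,-138.3,140,0 461.5,-138.3,26,0
python3 - <<'E'
from vis import *
p,d=arm.grab_frame("top"); cv2.imwrite("pics/t1.png",cv2.resize(p[140:330,205:560][:,:,::-1],None,fx=2.2,fy=2.2))
E
```

```text
clock: 8.82
tcp_pos: [604.9, -241.8, 88.0]
ee_rot: [-2.237, -2.201, 0.002]
force: [0.6, 0.5, -0.1]
width: 85.2
grasp_force: 0.0
clock: 9.48
tcp_pos: [604.9, -241.8, 153.8]
ee_rot: [-2.236, -2.201, 0.002]
force: [0.4, 0.1, -0.8]
width: 85.2
grasp_force: 0.0
t 9.48 p [ 604.9 -241.8  153.8] ytool deg -0.92 tilt [-0.004   0.0021] w 85.2 g 0.0 F [ 0.4  0.1 -0.8] q6 1.10
461.5,-138.3,140,0 turn [-0.004 -0.002 -0.016] shift units [ 2.588 -3.584  0.345]
461.5,-138.3,26,0 turn [0. 0. 0.] shift units [0.   0.   2.85]
```

View pics/t1.png

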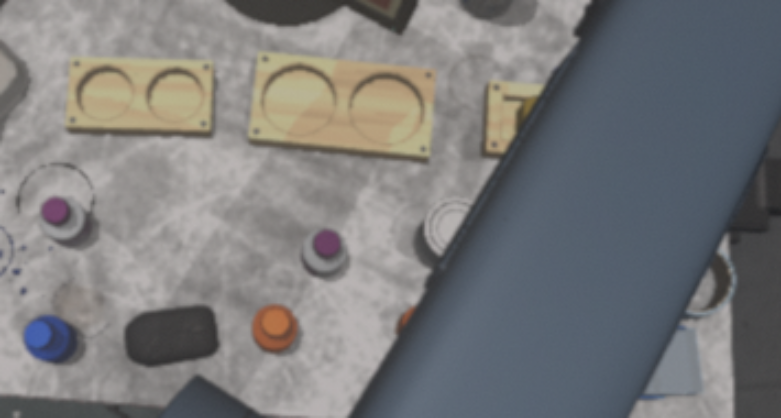

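The measure sits in its pocket at crop (525,108), partly hidden by the arm. Next, tin A.

```bash
python3 -m crank '[[0.3,-0.4,0,0,0,-0.016],[0.46,-0.64,0,0,0,0],[0.46,-0.64,0,0,0,0],[0.46,-0.64,0,0,0,0],[0.46,-0.64,0.1,0,0,0],[0.3,-0.42,0.1,0,0,0],[0.15,-0.2,0.14,0,0,0],[0,0,0,0,0,0]]' && python3 go.py 461.5,-138.3,140,0 461.5,-138.3,26,0
```

```text
clock: 10.2
tcp_pos: [460.3, -136.7, 141.1]
ee_rot: [-2.217, -2.22, 0.002]
force: [-0.3, -0.3, -0.5]
width: 85.4
grasp_force: 0.0
t 10.20 p [ 460.3 -136.7  141.1] ytool deg 0.06 tilt [-0.0038  0.002 ] w 85.4 g 0.0 F [-0.3 -0.3 -0.5] q6 1.14
461.5,-138.3,140,0 turn [-0.004 -0.002  0.001] shift units [-0.04   0.031  0.028]
461.5,-138.3,26,0 turn [0. 0. 0.] shift units [0.   0.   2.85]
```

```bash
python3 -m crank '[[0.02,0.03,0.4,0,0,0],[0,0,0.5,0,0,0],[0,0,0.5,0,0,0],[0,0,0.5,0,0,0],[0,0,0.4,0,0,0],[0,0,0.35,0,0,0],[0,0,0.2,0,0,0],[0,0,0,0,0,0]]' && python3 -m crank '[[0,0,0,0,0,0],[0,0,0,0,0,0],[0,0,0,0,0,0],[0,0,0,0,0,0],[0,0,0,0,0,0],[0,0,0,0,0,0],[0,0,0,0,0,0],[0,0,0,0,0,0]]' -1 45 && python3 go.py && python3 -m crank '[[0,0,0,0,0,0],[0,0,-0.2,0,0,0],[0,0,-0.4,0,0,0],[0,0,-0.5,0,0,0],[0,0,-0.5,0,0,0],[0,0,-0.5,0,0,0],[0,0,-0.4,0,0,0],[0,0,0,0,0,0]]' && python3 go.py 610.6,34,126,-2 610.6,34,35,-2
```

```text
clock: 10.87
tcp_pos: [462.8, -137.4, 26.4]
ee_rot: [-2.219, -2.218, 0.003]
force: [0.1, 0.4, 1.0]
width: 85.6
grasp_force: 0.0
clock: 11.53
tcp_pos: [465.2, -138.3, 29.9]
ee_rot: [2.22, 2.22, 0.001]
force: [0.2, 0.5, 3.9]
width: 66.6
grasp_force: 50.9
t 11.53 p [ 465.2 -138.3   29.9] ytool deg 0.00 tilt [ 0.0021 -0.0011] w 66.6 g 50.9 F [0.2 0.5 3.9] q6 1.14
clock: 12.2
tcp_pos: [465.7, -138.3, 132.1]
ee_rot: [2.218, 2.219, 0.003]
force: [0.4, -0.7, -1.9]
width: 66.3
grasp_force: 51.0
t 12.20 p [ 465.7 -138.3  132.1] ytool deg 0.00 tilt [ 0.0042 -0.0017] w 66.3 g 51.0 F [ 0.4 -0.7 -1.9] q6 1.14
610.6,34,126,-2 turn [0.004 0.002 0.035] shift units [4.432 3.471 0.153]
610.6,34,35,-2 turn [0. 0. 0.] shift units [0.    0.    2.275]
```

```bash
python3 -m crank '[[0.3,0.25,0,0,0,0.035],[0.6,0.47,0,0,0,0],[0.65,0.5,0,0,0,0],[0.65,0.5,0,0,0,0],[0.65,0.5,0,0,0,0],[0.65,0.5,0,0,0,0],[0.55,0.45,0,0,0,0],[0.38,0.3,0.1,0,0,0]]' && python3 -m crank '[[0,0,0.3,0,0,0],[0,0,0.4,0,0,0],[0,0,0.4,0,0,0],[0,0,0.3,0,0,0],[0,0,0.2,0,0,0],[0,0,0.1,0,0,0],[0,0,0,0,0,0],[0,0,0,0,0,0]]' && python3 go.py 610.6,34,38,-2
```

```text
clock: 12.87
tcp_pos: [609.3, 37.4, 123.1]
ee_rot: [-2.256, -2.183, 0.001]
force: [-0.4, -0.6, -1.8]
width: 66.6
grasp_force: 51.2
clock: 13.53
tcp_pos: [608.7, 34.5, 57.1]
ee_rot: [2.26, 2.182, 0.0]
force: [0.3, -0.6, -1.8]
width: 66.4
grasp_force: 51.3
t 13.53 p [608.7  34.5  57.1] ytool deg -2.03 tilt [ 0.0001 -0.    ] w 66.4 g 51.3 F [ 0.3 -0.6 -1.8] q6 1.55
610.6,34,38,-2 turn [ 0.  0. -0.] shift units [-0.012  0.047  0.477]
```

```bash
python3 -m crank '[[0,0.03,0.15,0,0,0],[0,0,0.12,0,0,0],[0,0,0.06,0,0,0],[0,0,0.05,0,0,0],[0,0,0.03,0,0,0],[0,0,0.03,0,0,0],[0,0,0,0,0,0],[0,0,0,0,0,0]]' && python3 -m crank '[[0,0,0.03,0,0,0],[0,0,0.02,0,0,0],[0,0,0,0,0,0],[0,0,0,0,0,0],[0,0,0,0,0,0],[0,0,0,0,0,0],[0,0,0,0,0,0],[0,0,0,0,0,0]]'  && python3 go.py
```

```text
clock: 14.2
tcp_pos: [610.0, 34.8, 39.3]
ee_rot: [2.26, 2.182, 0.0]
force: [0.5, 0.2, -2.2]
width: 66.4
grasp_force: 51.3
clock: 14.87
tcp_pos: [610.3, 34.7, 38.0]
ee_rot: [2.259, 2.182, 0.001]
force: [-1.4, -0.7, 3.4]
width: 66.4
grasp_force: 51.5
t 14.87 p [610.3  34.7  38. ] ytool deg -2.00 tilt [ 0.001  -0.0001] w 66.4 g 51.5 F [-1.4 -0.7  3.4] q6 1.55
```

Contact is at 38.0, which is 29.9 + 8, so the tin is on the floor. Release and lift straight up, then move to tin B.

```bash
python3 -m crank '[[0,0,0,0,0,0],[0,0,0,0,0,0],[0,0,0,0,0,0],[0,0,0,0,0,0],[0,0,-0.1,0,0,0],[0,0,-0.3,0,0,0],[0,0,-0.5,0,0,0],[0,0,-0.6,0,0,0]]' 1 && python3 -m crank '[[0,0,-0.7,0,0,0],[0,0,-0.6,0,0,0],[0,0,-0.2,0,0,0],[0,0,0,0,0,0],[0,0,0,0,0,0],[0,0,0,0,0,0],[0,0,0,0,0,0],[0,0,0,0,0,0]]' && python3 go.py 456.5,-275,150,0 456.5,-275,26,0
```

```text
clock: 15.53
tcp_pos: [608.7, 34.8, 97.0]
ee_rot: [-2.258, -2.181, 0.003]
force: [0.7, 0.2, 0.4]
width: 85.4
grasp_force: 0.0
clock: 16.2
tcp_pos: [608.7, 34.8, 155.0]
ee_rot: [-2.258, -2.18, 0.004]
force: [0.1, 0.1, -0.6]
width: 85.2
grasp_force: 0.0
t 16.20 p [608.7  34.8 155. ] ytool deg -2.01 tilt [-0.004   0.0002] w 85.2 g 0.0 F [ 0.1  0.1 -0.6] q6 1.55
456.5,-275,150,0 turn [-0.004 -0.    -0.035] shift units [-7.745 -3.806  0.124]
456.5,-275,26,0 turn [0. 0. 0.] shift units [0.  0.  3.1]
```

```bash
python3 -m crank '[[-0.3,-0.15,0,0,0,-0.035],[-0.7,-0.344,0,0,0,0],[-0.8,-0.39,0,0,0,0],[-0.8,-0.39,0,0,0,0],[-0.8,-0.39,0,0,0,0],[-0.8,-0.39,0,0,0,0],[-0.8,-0.39,0,0,0,0],[-0.8,-0.39,0,0,0,0]]' && python3 -m crank '[[-0.8,-0.39,0,0,0,0],[-0.7,-0.35,0,0,0,0],[-0.3,-0.15,0.1,0,0,0],[-0.14,-0.07,0,0,0,0],[0,0,0,0,0,0],[0,0,0,0,0,0],[0,0,0,0,0,0],[0,0,0,0,0,0]]' && python3 go.py 456.5,-275,150,0 456.5,-275,26,0
```

```text
clock: 16.87
tcp_pos: [494.6, -198.0, 156.2]
ee_rot: [-2.22, -2.22, 0.001]
force: [0.2, -0.3, -0.3]
width: 85.6
grasp_force: 0.0
clock: 17.53
tcp_pos: [458.5, -273.3, 153.3]
ee_rot: [-2.219, -2.224, -0.001]
force: [-0.0, 0.3, 0.0]
width: 85.2
grasp_force: 0.0
t 17.53 p [ 458.5 -273.3  153.3] ytool deg 0.13 tilt [0.0001 0.0005] w 85.2 g 0.0 F [-0.   0.3  0. ] q6 0.91
456.5,-275,150,0 turn [ 0.    -0.     0.002] shift units [-0.043 -0.05   0.083]
456.5,-275,26,0 turn [0. 0. 0.] shift units [0.  0.  3.1]
```

```bash
python3 -m crank '[[-0.04,-0.03,0.4,0,0,0],[0,0,0.5,0,0,0],[0,0,0.55,0,0,0],[0,0,0.55,0,0,0],[0,0,0.5,0,0,0],[0,0,0.4,0,0,0],[0,0,0.25,0,0,0],[0,0,0,0,0,0]]' && python3 -m crank '[[0,0,0,0,0,0],[0,0,0,0,0,0],[0,0,0,0,0,0],[0,0,0,0,0,0],[0,0,0,0,0,0],[0,0,0,0,0,0],[0,0,0,0,0,0],[0,0,0,0,0,0]]' -1 45 && python3 go.py && python3 -m crank '[[0,0,0,0,0,0],[0,0,-0.2,0,0,0],[0,0,-0.4,0,0,0],[0,0,-0.5,0,0,0],[0,0,-0.5,0,0,0],[0,0,-0.5,0,0,0],[0,0,-0.4,0,0,0],[0,0,0,0,0,0]]' && python3 go.py 607.2,-66,126,-2 607.2,-66,38,-2
```

```text
clock: 18.2
tcp_pos: [455.3, -274.0, 24.6]
ee_rot: [-2.216, -2.219, 0.001]
force: [-0.3, -0.3, -0.1]
width: 85.4
grasp_force: 0.0
clock: 18.87
tcp_pos: [457.6, -276.9, 28.8]
ee_rot: [2.219, 2.22, 0.001]
force: [0.5, 1.3, 5.3]
width: 66.0
grasp_force: 51.1
t 18.87 p [ 457.6 -276.9   28.8] ytool deg 0.00 tilt [ 0.0024 -0.0014] w 66.0 g 51.1 F [0.5 1.3 5.3] q6 0.90
clock: 19.53
tcp_pos: [457.8, -277.5, 130.7]
ee_rot: [2.218, 2.218, 0.0]
force: [1.4, -0.4, -2.0]
width: 65.9
grasp_force: 51.1
t 19.53 p [ 457.8 -277.5  130.7] ytool deg -0.01 tilt [ 0.0037 -0.0035] w 65.9 g 51.1 F [ 1.4 -0.4 -2. ] q6 0.90
607.2,-66,126,-2 turn [0.004 0.003 0.035] shift units [5.414 3.548 0.116]
607.2,-66,38,-2 turn [0. 0. 0.] shift units [0.  0.  2.2]
```

```bash
python3 -m crank '[[0.35,0.23,0,0,0,0.035],[0.7,0.46,0,0,0,0],[0.8,0.52,0,0,0,0],[0.8,0.52,0,0,0,0],[0.8,0.52,0,0,0,0],[0.8,0.52,0,0,0,0],[0.7,0.46,0,0,0,0],[0.46,0.32,0.1,0,0,0]]' && python3 -m crank '[[0,0,0.3,0,0,0],[0,0,0.4,0,0,0],[0,0,0.4,0,0,0],[0,0,0.3,0,0,0],[0,0,0.2,0,0,0],[0,0,0.1,0,0,0],[0,0,0,0,0,0],[0,0,0,0,0,0]]' && python3 go.py 607.2,-66,37,-2
```

```text
clock: 20.2
tcp_pos: [606.2, -61.3, 121.6]
ee_rot: [-2.256, -2.183, 0.0]
force: [-0.2, -1.1, -3.1]
width: 66.4
grasp_force: 51.1
clock: 20.87
tcp_pos: [605.6, -65.0, 55.5]
ee_rot: [2.26, 2.181, 0.0]
force: [0.0, 0.8, -2.3]
width: 66.4
grasp_force: 51.4
t 20.87 p [605.6 -65.   55.5] ytool deg -2.04 tilt [ 0.0001 -0.0001] w 66.4 g 51.4 F [ 0.   0.8 -2.3] q6 1.39
607.2,-66,37,-2 turn [ 0.     0.    -0.001] shift units [-0.024  0.042  0.462]
```

```bash
python3 -m crank '[[-0.02,0.04,0.15,0,0,0],[0,0,0.12,0,0,0],[0,0,0.06,0,0,0],[0,0,0.05,0,0,0],[0,0,0.03,0,0,0],[0,0,0.03,0,0,0],[0,0,0,0,0,0],[0,0,0,0,0,0]]' && python3 -m crank '[[0,0,0.03,0,0,0],[0,0,0.01,0,0,0],[0,0,0,0,0,0],[0,0,0,0,0,0],[0,0,0,0,0,0],[0,0,0,0,0,0],[0,0,0,0,0,0],[0,0,0,0,0,0]]'  && python3 go.py
```

```text
clock: 21.53
tcp_pos: [607.2, -65.4, 37.8]
ee_rot: [2.26, 2.182, 0.0]
force: [-1.0, -0.6, -2.7]
width: 66.2
grasp_force: 51.4
clock: 22.2
tcp_pos: [607.6, -65.5, 36.8]
ee_rot: [2.259, 2.182, 0.001]
force: [-1.4, 0.2, 2.2]
width: 66.2
grasp_force: 51.6
t 22.20 p [607.6 -65.5  36.8] ytool deg -2.00 tilt [ 0.0011 -0.0002] w 66.2 g 51.6 F [-1.4  0.2  2.2] q6 1.39
```

Contact is at 36.8, which is 28.8 + 8. Release, lift, and go to the right bottle.

```bash
python3 -m crank '[[0,0,0,0,0,0],[0,0,0,0,0,0],[0,0,0,0,0,0],[0,0,0,0,0,0],[0,0,-0.1,0,0,0],[0,0,-0.3,0,0,0],[0,0,-0.5,0,0,0],[0,0,-0.6,0,0,0]]' 1 && python3 -m crank '[[0,0,-0.7,0,0,0],[0,0,-0.6,0,0,0],[0,0,-0.2,0,0,0],[0,0,0,0,0,0],[0,0,0,0,0,0],[0,0,0,0,0,0],[0,0,0,0,0,0],[0,0,0,0,0,0]]' && python3 go.py 434.2,-4,150,0 434.2,-4,26,0
```

```text
clock: 22.87
tcp_pos: [605.9, -65.2, 95.8]
ee_rot: [-2.258, -2.18, 0.003]
force: [0.2, -1.0, 0.2]
width: 85.1
grasp_force: 0.0
clock: 23.53
tcp_pos: [605.9, -65.2, 153.8]
ee_rot: [-2.258, -2.18, 0.003]
force: [-0.1, 0.1, -1.1]
width: 85.3
grasp_force: 0.0
t 23.53 p [605.9 -65.2 153.8] ytool deg -2.01 tilt [-0.0039  0.0009] w 85.3 g 0.0 F [-0.1  0.1 -1.1] q6 1.39
434.2,-4,150,0 turn [-0.004 -0.001 -0.035] shift units [ 1.53  -4.293  0.095]
434.2,-4,26,0 turn [0. 0. 0.] shift units [0.  0.  3.1]
```

```bash
python3 -m crank '[[0.2,-0.5,0,0,0,-0.035],[0.3,-0.8,0,0,0,0],[0.3,-0.8,0,0,0,0],[0.3,-0.8,0,0,0,0],[0.23,-0.7,0,0,0,0],[0.15,-0.5,0,0,0,0],[0.05,-0.2,0,0,0,0],[0,0,0,0,0,0]]' && python3 go.py 434.2,-4,150,0 434.2,-4,26,0
```

```text
clock: 24.2
tcp_pos: [433.9, -3.1, 155.5]
ee_rot: [-2.22, -2.222, 0.001]
force: [1.3, -0.5, 1.1]
width: 85.6
grasp_force: 0.0
t 24.20 p [433.9  -3.1 155.5] ytool deg 0.04 tilt [-0.0011  0.0001] w 85.6 g 0.0 F [ 1.3 -0.5  1.1] q6 1.41
434.2,-4,150,0 turn [-0.001 -0.     0.001] shift units [-0.023  0.008  0.138]
434.2,-4,26,0 turn [0. 0. 0.] shift units [0.  0.  3.1]
```

```bash
python3 -m crank '[[-0.02,0,0.5,0,0,0],[0,0,0.6,0,0,0],[0,0,0.7,0,0,0],[0,0,0.6,0,0,0],[0,0,0.4,0,0,0],[0,0,0.2,0,0,0],[0,0,0.12,0,0,0],[0,0,0.1,0,0,0]]' && python3 -m crank '[[0,0,0,0,0,0],[0,0,0,0,0,0],[0,0,0,0,0,0],[0,0,0,0,0,0],[0,0,0,0,0,0],[0,0,0,0,0,0],[0,0,0,0,0,0],[0,0,0,0,0,0]]' -1 35 && python3 go.py && python3 -m crank '[[0,0,0,0,0,0],[0,0,-0.2,0,0,0],[0,0,-0.4,0,0,0],[0,0,-0.5,0,0,0],[0,0,-0.5,0,0,0],[0,0,-0.5,0,0,0],[0,0,-0.4,0,0,0],[0,0,0,0,0,0]]' && python3 go.py 605,175.4,126,2.5 605,175.4,38,2.5
```

```text
clock: 24.87
tcp_pos: [436.2, -4.7, 27.1]
ee_rot: [2.222, 2.221, 0.0]
force: [0.2, 0.3, 1.4]
width: 85.2
grasp_force: 0.0
clock: 25.53
tcp_pos: [436.9, -4.7, 28.8]
ee_rot: [2.219, 2.219, 0.003]
force: [0.1, -0.7, 5.9]
width: 46.2
grasp_force: 36.6
t 25.53 p [436.9  -4.7  28.8] ytool deg -0.00 tilt [ 0.0033 -0.0007] w 46.2 g 36.6 F [ 0.1 -0.7  5.9] q6 1.41
clock: 26.2
tcp_pos: [437.2, -4.6, 130.7]
ee_rot: [2.218, 2.219, 0.005]
force: [-0.0, 0.3, -0.4]
width: 46.1
grasp_force: 36.3
t 26.20 p [437.2  -4.6 130.7] ytool deg 0.01 tilt [ 0.0052 -0.0007] w 46.1 g 36.3 F [-0.   0.3 -0.4] q6 1.41
605,175.4,126,2.5 turn [ 0.005  0.001 -0.044] shift units [4.312 4.387 0.117]
605,175.4,38,2.5 turn [0. 0. 0.] shift units [0.  0.  2.2]
```

```bash
python3 -m crank '[[0.3,0.3,0,0,0,-0.044],[0.55,0.56,0,0,0,0],[0.62,0.63,0,0,0,0],[0.62,0.63,0,0,0,0],[0.62,0.63,0,0,0,0],[0.62,0.63,0,0,0,0],[0.58,0.6,0,0,0,0],[0.4,0.4,0.1,0,0,0]]' && python3 -m crank '[[0,0,0.3,0,0,0],[0,0,0.4,0,0,0],[0,0,0.4,0,0,0],[0,0,0.3,0,0,0],[0,0,0.2,0,0,0],[0,0,0.1,0,0,0],[0,0,0,0,0,0],[0,0,0,0,0,0]]' && python3 go.py 605,175.4,37,2.5
```

```text
clock: 26.87
tcp_pos: [604.4, 177.4, 121.5]
ee_rot: [-2.17, -2.271, 0.0]
force: [0.9, -0.2, 0.1]
width: 46.1
grasp_force: 36.4
clock: 27.53
tcp_pos: [603.4, 174.8, 55.6]
ee_rot: [2.172, 2.269, 0.0]
force: [0.7, 0.8, -1.5]
width: 46.2
grasp_force: 36.5
t 27.53 p [603.4 174.8  55.6] ytool deg 2.50 tilt [0.0002 0.0001] w 46.2 g 36.5 F [ 0.7  0.8 -1.5] q6 1.70
605,175.4,37,2.5 turn [ 0. -0.  0.] shift units [0.013 0.04  0.465]
```

```bash
python3 -m crank '[[0.01,0.03,0.15,0,0,0],[0,0,0.12,0,0,0],[0,0,0.06,0,0,0],[0,0,0.05,0,0,0],[0,0,0.03,0,0,0],[0,0,0.03,0,0,0],[0,0,0,0,0,0],[0,0,0,0,0,0]]' && python3 -m crank '[[0,0,0.03,0,0,0],[0,0,0.01,0,0,0],[0,0,0,0,0,0],[0,0,0,0,0,0],[0,0,0,0,0,0],[0,0,0,0,0,0],[0,0,0,0,0,0],[0,0,0,0,0,0]]'  && python3 go.py
```

```text
clock: 28.2
tcp_pos: [604.6, 175.6, 37.8]
ee_rot: [2.172, 2.27, 0.0]
force: [-0.0, 0.4, -2.0]
width: 46.5
grasp_force: 36.5
clock: 28.87
tcp_pos: [605.1, 175.6, 36.8]
ee_rot: [2.172, 2.269, 0.001]
force: [-0.8, -1.2, 4.5]
width: 46.1
grasp_force: 36.9
t 28.87 p [605.1 175.6  36.8] ytool deg 2.52 tilt [0.0011 0.0001] w 46.1 g 36.9 F [-0.8 -1.2  4.5] q6 1.70
```

On the floor. Release, lift, and go to the left bottle.

```bash
python3 -m crank '[[0,0,0,0,0,0],[0,0,0,0,0,0],[0,0,0,0,0,0],[0,0,0,0,0,0],[0,0,-0.1,0,0,0],[0,0,-0.3,0,0,0],[0,0,-0.5,0,0,0],[0,0,-0.6,0,0,0]]' 1 && python3 -m crank '[[0,0,-0.7,0,0,0],[0,0,-0.6,0,0,0],[0,0,-0.2,0,0,0],[0,0,0,0,0,0],[0,0,0,0,0,0],[0,0,0,0,0,0],[0,0,0,0,0,0],[0,0,0,0,0,0]]' && python3 go.py 447.5,278.5,150,2.5 447.5,278.5,26,2.5
```

```text
clock: 29.53
tcp_pos: [603.4, 175.3, 95.8]
ee_rot: [-2.171, -2.268, 0.004]
force: [0.9, 0.8, -0.5]
width: 85.3
grasp_force: 0.0
clock: 30.2
tcp_pos: [603.4, 175.3, 153.7]
ee_rot: [-2.17, -2.268, 0.005]
force: [-0.5, 0.5, -0.1]
width: 85.4
grasp_force: 0.0
t 30.20 p [603.4 175.3 153.7] ytool deg 2.52 tilt [-0.004  -0.0007] w 85.4 g 0.0 F [-0.5  0.5 -0.1] q6 1.70
447.5,278.5,150,2.5 turn [-0.004  0.001  0.   ] shift units [ 2.748 -3.781  0.093]
447.5,278.5,26,2.5 turn [0. 0. 0.] shift units [0.  0.  3.1]
```

```bash
python3 -m crank '[[0.3,-0.4,0,0,0,0],[0.5,-0.68,0,0,0,0],[0.55,-0.76,0,0,0,0],[0.55,-0.76,0,0,0,0],[0.45,-0.64,0,0,0,0],[0.3,-0.4,0,0,0,0],[0.1,-0.14,0,0,0,0],[0,0,0,0,0,0]]' && python3 go.py 447.5,278.5,150,2.5 447.5,278.5,26,2.5
```

```text
clock: 30.87
tcp_pos: [447.1, 279.4, 155.4]
ee_rot: [-2.169, -2.272, 0.002]
force: [0.5, 1.1, 0.2]
width: 85.4
grasp_force: 0.0
t 30.87 p [447.1 279.4 155.4] ytool deg 2.67 tilt [-0.0014 -0.0005] w 85.4 g 0.0 F [0.5 1.1 0.2] q6 1.96
447.5,278.5,150,2.5 turn [-0.001  0.     0.003] shift units [-0.024  0.01   0.134]
447.5,278.5,26,2.5 turn [0. 0. 0.] shift units [0.  0.  3.1]
```

```bash
python3 -m crank '[[-0.02,0,0.5,0,0,0],[0,0,0.6,0,0,0],[0,0,0.7,0,0,0],[0,0,0.6,0,0,0],[0,0,0.4,0,0,0],[0,0,0.2,0,0,0],[0,0,0.12,0,0,0],[0,0,0.1,0,0,0]]' && python3 -m crank '[[0,0,0,0,0,0],[0,0,0,0,0,0],[0,0,0,0,0,0],[0,0,0,0,0,0],[0,0,0,0,0,0],[0,0,0,0,0,0],[0,0,0,0,0,0],[0,0,0,0,0,0]]' -1 35 && python3 go.py && python3 -m crank '[[0,0,0,0,0,0],[0,0,-0.2,0,0,0],[0,0,-0.4,0,0,0],[0,0,-0.5,0,0,0],[0,0,-0.5,0,0,0],[0,0,-0.5,0,0,0],[0,0,-0.4,0,0,0],[0,0,0,0,0,0]]' && python3 go.py 602,255.4,126,2.5 602,255.4,37,2.5
```

```text
clock: 31.53
tcp_pos: [449.6, 277.5, 27.0]
ee_rot: [2.173, 2.268, -0.0]
force: [0.2, 0.7, 0.3]
width: 85.4
grasp_force: 0.0
clock: 32.2
tcp_pos: [450.0, 278.6, 28.9]
ee_rot: [2.171, 2.269, 0.005]
force: [1.0, -0.6, 5.8]
width: 45.8
grasp_force: 36.7
t 32.20 p [450.  278.6  28.9] ytool deg 2.53 tilt [0.003  0.0014] w 45.8 g 36.7 F [ 1.  -0.6  5.8] q6 1.95
clock: 32.87
tcp_pos: [450.5, 278.8, 131.1]
ee_rot: [2.17, 2.268, 0.009]
force: [0.9, 0.3, -1.3]
width: 46.0
grasp_force: 36.2
t 32.87 p [450.5 278.8 131.1] ytool deg 2.53 tilt [0.0053 0.0024] w 46.0 g 36.2 F [ 0.9  0.3 -1.3] q6 1.95
602,255.4,126,2.5 turn [ 0.005 -0.002  0.001] shift units [-0.75   3.757  0.129]
602,255.4,37,2.5 turn [0. 0. 0.] shift units [0.    0.    2.225]
```

```bash
python3 -m crank '[[-0.06,0.3,0,0,0,0],[-0.1,0.5,0,0,0,0],[-0.12,0.6,0,0,0,0],[-0.12,0.6,0,0,0,0],[-0.12,0.6,0,0,0,0],[-0.11,0.55,0,0,0,0],[-0.08,0.4,0,0,0,0],[-0.04,0.2,0.1,0,0,0]]' && python3 -m crank '[[0,0,0.3,0,0,0],[0,0,0.4,0,0,0],[0,0,0.4,0,0,0],[0,0,0.3,0,0,0],[0,0,0.2,0,0,0],[0,0,0.1,0,0,0],[0,0,0,0,0,0],[0,0,0,0,0,0]]' && python3 go.py 602,255.4,37,2.5
```

```text
clock: 33.53
tcp_pos: [601.4, 253.7, 121.6]
ee_rot: [-2.174, -2.268, 0.002]
force: [-0.6, 0.3, -1.8]
width: 45.9
grasp_force: 36.2
clock: 34.2
tcp_pos: [599.8, 254.8, 55.6]
ee_rot: [2.172, 2.27, 0.0]
force: [-0.2, 0.5, -0.9]
width: 46.2
grasp_force: 36.2
t 34.20 p [599.8 254.8  55.6] ytool deg 2.54 tilt [0.0002 0.0001] w 46.2 g 36.2 F [-0.2  0.5 -0.9] q6 1.83
602,255.4,37,2.5 turn [ 0.    -0.     0.001] shift units [0.013 0.056 0.465]
```

```bash
python3 -m crank '[[0.01,0.04,0.15,0,0,0],[0,0,0.12,0,0,0],[0,0,0.06,0,0,0],[0,0,0.05,0,0,0],[0,0,0.03,0,0,0],[0,0,0.03,0,0,0],[0,0,0,0,0,0],[0,0,0,0,0,0]]' && python3 -m crank '[[0,0,0.03,0,0,0],[0,0,0.01,0,0,0],[0,0,0,0,0,0],[0,0,0,0,0,0],[0,0,0,0,0,0],[0,0,0,0,0,0],[0,0,0,0,0,0],[0,0,0,0,0,0]]'  && python3 go.py
```

```text
clock: 34.87
tcp_pos: [601.5, 255.0, 37.7]
ee_rot: [2.172, 2.27, -0.0]
force: [-0.8, -0.1, -2.1]
width: 45.9
grasp_force: 36.2
clock: 35.53
tcp_pos: [601.9, 255.2, 37.0]
ee_rot: [2.172, 2.269, 0.002]
force: [-1.7, 0.7, 6.9]
width: 46.3
grasp_force: 36.8
t 35.53 p [601.9 255.2  37. ] ytool deg 2.52 tilt [0.0012 0.0004] w 46.3 g 36.8 F [-1.7  0.7  6.9] q6 1.83
```

```bash
python3 -m crank '[[0,0,0,0,0,0],[0,0,0,0,0,0],[0,0,0,0,0,0],[0,0,0,0,0,0],[0,0,-0.1,0,0,0],[0,0,-0.3,0,0,0],[0,0,-0.5,0,0,0],[0,0,-0.6,0,0,0]]' 1 && python3 -m crank '[[0,0,-0.7,0,0,0],[0,0,-0.8,0,0,0],[0,0,-0.8,0,0,0],[0,0,-0.8,0,0,0],[0,-0.3,-0.3,0,0,0],[0,-0.6,0,0,0,0],[0,-0.8,0,0,0,0],[0,-0.8,0,0,0,0]]' && python3 -m crank '[[0,-0.8,0,0,0,0],[0,-0.8,0,0,0,0],[0,-0.8,0,0,0,0],[0,-0.8,0,0,0,0],[0.4,-0.4,0,0,0,0],[0.5,-0.1,0,0,0,0],[0,0,0,0,0,0],[0,0,0,0,0,0]]' && python3 go.py
python3 - <<'E'
from vis import *
p,d=arm.grab_frame("top"); cv2.imwrite("pics/t2.png",cv2.resize(p[140:330,205:560][:,:,::-1],None,fx=2.2,fy=2.2))
W=cloud('top',d);H=W[...,2]
for nm,uv,lo,hi,zz in(('tin',(340,180),82,98,90),('tin',(382,182),82,98,90),('bot',(250,178),96,112,103),('bot',(285,178),96,112,103),('meas',(451,190),62,82,72)):
    b=blob('top',(H>lo)&(H<hi)&(abs(W[...,0]-605)<60),uv); o=outline('top',b,zz); print(nm,(cv2.minAreaRect if nm=='meas' else cv2.minEnclosingCircle)(o),np.percentile(H[b],[10,50,90]).round(1),b.sum())
E
```

```text
clock: 36.2
tcp_pos: [600.3, 254.7, 95.7]
ee_rot: [-2.171, -2.269, 0.005]
force: [1.2, 0.4, 0.0]
width: 85.4
grasp_force: 0.0
clock: 36.87
tcp_pos: [501.3, 250.6, 233.7]
ee_rot: [2.172, 2.268, 0.004]
force: [-0.2, -0.6, -0.2]
width: 85.4
grasp_force: 0.0
clock: 37.53
tcp_pos: [352.0, 280.6, 233.4]
ee_rot: [2.169, 2.271, 0.003]
force: [0.0, -0.5, 0.2]
width: 85.4
grasp_force: 0.0
t 37.53 p [352.  280.6 233.4] ytool deg 2.64 tilt [0.002  0.0007] w 85.4 g 0.0 F [ 0.  -0.5  0.2] q6 2.05
tin ((608.6873779296875, 35.66887664794922), 35.06827163696289) [85.6 88.8 91.4] 638
tin ((605.9917602539062, -63.81779098510742), 34.91126251220703) [85.8 88.7 91.5] 643
bot ((598.816650390625, 255.49365234375), 15.042267799377441) [100.5 102.5 105.1] 115
bot ((601.8275146484375, 175.67604064941406), 15.071486473083496) [ 99.8 103.1 105.2] 119
meas ((601.8670043945312, -238.15309143066406), (34.94622039794922, 48.14519119262695), 4.284572124481201) [64.1 69.7 72.8] 269
```

View pics/t2.png

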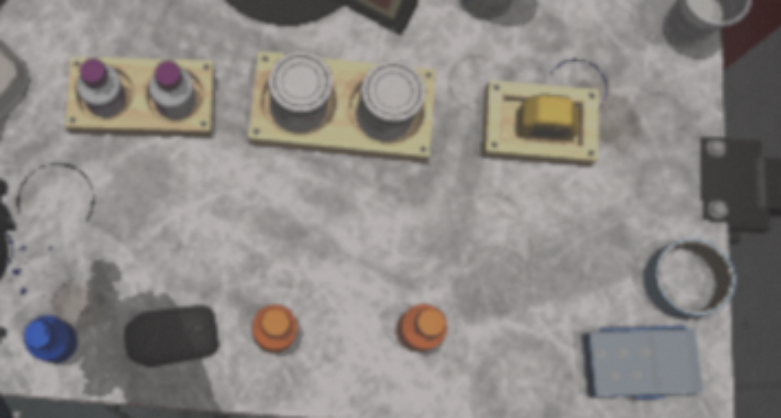

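The crop shows both bottles in the small pockets at (93,85) and (168,88), and both tins in the large pockets at (301,85) and (393,92). The measure is in its pocket at (550,117), and the mouse and look-alikes haven't moved. Top heights match objects standing on the pocket floors and the robot touches nothing, so I'm handing in.

```bash
python3 -m crank '[[0,0,0,0,0,0],[0,0,0,0,0,0],[0,0,0,0,0,0],[0,0,0,0,0,0],[0,0,0,0,0,0],[0,0,0,0,0,0],[0,0,0,0,0,0],[0,0,0,0,0,0]]' && python3 -c "
from cell import arm
print(arm.finish_job())"
```

```text
clock: 38.25
tcp_pos: [352.2, 280.0, 232.1]
ee_rot: [-2.172, -2.27, 0.0]
force: [0.8, 0.8, -0.2]
width: 85.3
grasp_force: 0.0
the job is handed in; nothing more can be done
None
```

The job is handed in at about 38 s: the last top view showed both tins, both tint bottles and the tape measure in their pockets with the mouse unmoved; the lever tin was outside that view but nothing went near it, and no verdict came back.

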